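# Set and clamp a rotary inspection table

### The arm

A 6-joint arm with a two-finger parallel gripper is mounted at the origin on the work surface. World frame = base frame: x ahead of the robot, y to its left, z up, the work surface at z = 0. Lengths are in mm, angles in rad, forces in N, time in s.
With the tool pointing down it reaches from about 275 to 825 mm from the base axis. Payload 5.2 kg.
Tool frame: the origin (TCP) lies on the centre line of the jaws, within the pads' length; the fingertips stand 17 mm ahead of it and the grasp point (between the pads) lies 2 mm behind it; z points along the fingers, y is the direction in which the jaws open and shut (so a half turn about z gives the same grasp; the last joint's range is limited). The gripper opens to 93 mm and grips with 3 to 60 N. Pads are 15 mm wide; open, the fingers measure 128 mm over their backs; the gripper's body (75 mm by 188 mm) begins 65 mm behind the grasp point.
Start: joints at [-1.369, 0.259, 1.535, -0, 1.348, -0.203], TCP at [216.63, -505.546, 235.653] pointing down, gripper open.
Joint ranges: [-3.14, 3.14], [-0.91, 2.08], [0.19, 2.58], [-1.22, 4.36], [0.22, 2.71], [-3.12, 3.12]. Speed limits (rad/s): [2.57, 2.57, 3.14, 3.14, 3.14, 3.14].

### API

Orientations are given as a unit quaternion [x, y, z, w].
In Python, from cell import r, optics gives the robot as it stands.
- The arm moves only by the tool servo_tool, never from a script. Its argument "series" is a list of rows, each a list of 6 numbers: the shift along the tool's x, y, z in cm, then the turn, a rotation vector about the tool's x, y, z in rad. A call has 1 to 5 rows; each row is the pose to reach, as a shift and turn from the pose commanded when the call began, along the tool's axes at that moment; what a row does not reach only later rows make up. A row lasts 1/8 s, in which the tool goes at most 62.5 mm and 10.7 degrees, less where a joint would pass 70% of its speed; a pose out of reach is approached as far as the arm can. A call with a gripper value outside its range is refused whole. "jaw" is the finger opening in cm, from 0 to 9.3, set as the call begins (left out, the last holds). The fingers move at their own pace and stop on an object; "grip_force" is the grip in N (left out, the last holds). Time passes only in rows, so rows that repeat a pose let the fingers close. It gives the time, the measured TCP pose, the force and the opening at its end, in the units of the state.
- r.sense(): the state, without advancing time (a new reading comes with each control period).
- optics.grab_frame(name): name is "scene" or "top" or "wrist"; returns (picture, depth): 384x512x3 uint8, red, green, blue; 384x512 float32, mm along the optical axis (not along the pixel's ray), 0 where there is no reading.
- optics.camera_info(name): a dict with "fx", "fy", "cx", "cy" (pixels), "T" (4x4, takes a point from camera to world coordinates); the wrist camera has in their place "mount" (4x4, takes a point from camera to tool coordinates, whose origin is the TCP and whose axes are the flange's). Camera axes: x right, y down, z forward; pixel columns grow to the right and rows downward; lengths in mm; the calibration is good to about 2 mm. A picture is of the moment at which its call begins: read the wrist's pose just before it. camera_info takes no time and is no camera call.
- r.finish_job(): hands the job in, once; it reports no verdict.
Trained networks look in the newest picture that a camera, given by its name, has taken for a name from the list of things; names that differ only in an ending like _2 or _b are one class to them, and where a whole thing is asked for, a point or a joint stands for the part that bears it (a point fixed in the world has none). Each returns a list of dicts, best first, with "p" (0 to 1); they miss things now and then, are a little off and sometimes report something else, mostly with a low value. They report only what shows in the picture. A call takes as long as a camera call. They do not tell look-alikes from the thing itself.
- optics.trace(camera, query): "mask" (384x512 bool, what is visible of it) and "extent" ([centre column, centre row, width, height] in pixels, round what is visible of it).
The state is a dict: "time_s": time; "q": joint angles; "qvel": joint speeds; "effort": joint torques, N m; "position": TCP position; "tcp_rot": TCP orientation; "force": force on the tool from outside, world axes, zero at the start; "torque": the same for the moment, N m; "gripper_width": finger opening in mm.
Only numpy, scipy, OpenCV 4.12 (cv2) and the standard library are available. Lean on these libraries where they do the work, as an engineer would, in place of code of your own. Each camera call takes 0.05 s, during which the arm holds its last target. There are 200 camera calls.

### The job

Turn the round rotary table so that the yellow mark on its rim stands right at the red pointer at the rear, without shaking the brass ring off its centre. Then swing the blue-knobbed clamp lever fully over towards the robot to lock the setting, and let go. Leave the other things on the bench where they are.

Things in the scene. Friction and masses are not known exactly. Their poses are not given: they have to be found in the camera images.
- stage: Grey base plate of the rotary table, fixed to the bench, 240 x 210 x 30 mm with an ear on its +y side that carries the clamp. Origin at bench level on the vertical axis of the wheel; its +x axis points from the wheel's axis to the red pointer (roughly away from the robot), z up. The pointer with its bracket stands 95 to 129 mm from the axis and is 70 mm high (30 mm wide).
- wheel (a joint): Angle of the aluminium wheel on the base (diameter 180 mm, top face 64 mm above the bench): 0 (or any whole turn, 6.283) when the yellow mark is at the pointer, growing anticlockwise seen from above. Turns freely both ways with light friction (about 2.5 N pushed at the post) and stays where it is left.
- mark (a point): Middle of the yellow mark, a 10 mm wide stripe down the wheel's rim (which also runs 20 mm in over the top face); 90 mm from the axis, 50 mm above the bench. The black ticks on the rim are 15 degrees apart.
- index (a point): Fixed point on the rim circle at the tip of the red pointer, 90 mm from the axis, 50 mm above the bench: where the mark must come.
- post (a point): Centre of the top of the black upright post on the wheel for turning it: diameter 18 mm, standing from 64 to 114 mm above the bench, 65 mm from the axis, 120 degrees anticlockwise from the mark.
- wheel_center (a point): Centre of the wheel's top face, 64 mm above the bench.
- clamp (a joint): Angle of the clamp lever, which swings level about a vertical axis: near 0 it is open, its arm leaning away from the robot; it grows anticlockwise seen from above to 1.6 at the stop, fully clamped, arm leaning towards the robot. Halfway (0.8) the arm points along the base's +y. Light friction (about 2 N at the knob), stays where it is left. It does not move or brake the wheel.
- clamp_pivot (a point): Point on the clamp lever's vertical axis, 135 mm from the wheel's axis along the base's +y, 66 mm above the bench.
- clamp_knob (a point): Centre of the top of the lever's blue upright knob: diameter 22 mm, standing from 58 to 110 mm above the bench, 70 mm from the lever's axis. The black arm is 12 mm thick at 66 mm above the bench.
- sample: Brass ring lying loose on the centre of the wheel: outer diameter 62 mm, 14 mm high, about 0.18 kg. Origin at the centre of its underside.
- jar: Amber jar with a white cap beside the rotary table, diameter 56 mm, 75 mm high, loose. Origin at the centre of its underside.
- spare: Steel ring lying on the bench on the robot's side of the rotary table, diameter 68 mm, 16 mm high, loose. Origin at the centre of its underside.
- mouse: Black computer mouse, 110 x 62 x 34 mm, loose. Origin under its centre.
- remote: White hand control, 130 x 48 x 22 mm, loose. Origin under its centre.
- case: Flat wooden gauge case, 120 x 200 x 32 mm, loose. Origin under its centre.
There are look-alikes about, which are no part of the job. What is meant by the sample is not black, and is the smaller of those in its own colour.

How it is judged (in metres and radians):
On the way, in this order (a step that is already met when the one before it is completed fails the run):
1. the yellow mark stands still at the pointer, within 6 mm along the rim (horizontal distance between mark and index below 0.006 m and velocity of joint wheel between -0.05 and 0.05 rad/s), for 0.3 s.
2. the clamp lever is swung over to its stop (value of joint clamp above 1.4 rad), for 0.2 s.
At the end, for the whole second after the job is handed in: The yellow mark is within 6 mm of the pointer's point on the rim and at rest, the clamp lever is past 1.4 rad (stop at 1.6), and the brass ring still lies on the wheel within 15 mm of its centre (all of step 1 and value of joint clamp above 1.4 rad and horizontal distance between sample and wheel_center below 0.015 m and distance between sample and wheel_center below 0.016 m); the robot touches nothing.
It fails at once if the jar, spare ring, mouse, hand control or case is moved more than 30 mm (distance of any of jar, spare, mouse, remote, case from where it was at the start of the episode above 0.03 m).
It fails at once if the jar is tipped over (angle between jar's own z axis and vertical above 0.6 rad).
It also fails if it takes over 48 s, if anything falls off the work surface, if the arm or the gripper's body presses on something with over 40 N, if the wrist force passes 120 N, or if a joint passes its speed limit or range.

## Working session

There is one attempt and no reset: what is moved stays moved. The work goes in short steps, Python scripts to look and compute and a tool call to move; the robot and the scene stay as the last step left them, time stands still between calls to the robot, and variables do not carry over. Pictures are saved under pics/ and viewed, about 8 in all and at most 12, crops included, and the job is handed in when it is done.

Besides the shell and the picture viewer there is one more tool, called by a JSON object that holds its "fn" and its "kwargs". servo_tool: Moves the arm, as the interface text tells. Its arguments: {"type":"object","properties":{"series":{"type":"array"},"jaw":{"type":"number"},"grip_force":{"type":"number"}},"required":["series"]}

```bash
mkdir -p pics; ls; cat > h.py <<'E'
import numpy as np, cv2
from cell import r, optics
def grab(n):
    p,d=optics.grab_frame(n); np.savez(f'/tmp/{n}.npz',p=p,d=d); return p,d
def save(n,p): cv2.imwrite(f'pics/{n}.png',p[:,:,::-1])
def world(n,u,v,d=None,z=None):
    c=optics.camera_info(n); T=c['T']; u=np.asarray(u,float);v=np.asarray(v,float)
    ray=np.stack([(u-c['cx'])/c['fx'],(v-c['cy'])/c['fy'],np.ones_like(u)],-1)
    if z is None: return (ray*np.asarray(d)[...,None])@T[:3,:3].T+T[:3,3]
    w=ray@T[:3,:3].T; return T[:3,3]+w*((z-T[2,3])/w[...,2])[...,None]
E
python3 - <<'E'
from h import *
for n in('top','scene'):
    p,d=grab(n); save(n+'0',p)
    print(n,optics.camera_info(n)['T'].round(2).tolist())
    for q in('wheel','mark','post','clamp_knob','clamp','sample','jar','stage','spare','case','mouse','remote'):
        for o in optics.trace(n,q)[:3]:
            m=o['mask']&(d>0); v,u=np.nonzero(m); 
            if len(u): 
                w=world(n,u,v,d[v,u]); print(q,round(o['p'],2),np.round(o['extent']),'med',np.median(w,0).round(),'zmax',np.percentile(w[:,2],98).round(),len(u))
print(r.sense()['time_s'])
E
```

```text
pics
top [[-0.01, -1.0, 0.07, 391.96], [-1.0, 0.02, 0.01, -48.71], [-0.01, -0.07, -1.0, 1470.17], [0.0, 0.0, 0.0, 1.0]]
wheel 0.77 [277. 189.  54.  51.] med [ 514. -107.   63.] zmax 71.0 1927
mark 0.76 [277. 188.  54.  50.] med [ 512. -105.   63.] zmax 75.0 1985
mark 0.21 [262. 184.  91.  72.] med [529. -90.  37.] zmax 75.0 4416
clamp_knob 0.74 [229. 178.  27.  23.] med [551.  48.  72.] zmax 111.0 197
clamp 0.44 [229. 178.  21.  20.] med [543.  42.  73.] zmax 111.0 173
clamp 0.29 [264. 185.  93.  72.] med [527. -90.  36.] zmax 74.0 4344
sample 0.72 [278. 187.  17.  18.] med [ 506. -110.   77.] zmax 83.0 147
sample 0.59 [206. 216.  26.  23.] med [420. 137.  17.] zmax 23.0 288
sample 0.59 [262. 233.  20.  18.] med [354. -50.  15.] zmax 21.0 171
jar 0.52 [325. 198.  16.  21.] med [ 480. -275.   72.] zmax 81.0 249
stage 0.71 [389. 236.  37.  29.] med [ 352. -498.   21.] zmax 29.0 537
stage 0.51 [275. 188.  56.  49.] med [ 514. -106.   63.] zmax 71.0 1942
spare 0.73 [262. 236.  20.  18.] med [357. -51.  15.] zmax 21.0 191
spare 0.2 [277. 188.  52.  53.] med [ 512. -105.   63.] zmax 77.0 2
[... 840 characters left out ...]
0.51 [172. 233.  23.  21.] med [ 614. -293.   12.] zmax 18.0 258
stage 0.93 [254. 208. 118.  86.] med [557. -84.  35.] zmax 88.0 6378
stage 0.34 [109. 236.  35.  41.] med [ 652. -457.   28.] zmax 39.0 868
spare 0.69 [263. 159.  23.  21.] med [355. -51.  12.] zmax 19.0 361
case 0.62 [421. 175.  73.  51.] med [401. 431.  30.] zmax 37.0 2678
mouse 0.8 [108. 236.  34.  37.] med [ 652. -457.   28.] zmax 39.0 848
mouse 0.27 [241. 194.  60.  57.] med [ 530. -102.   63.] zmax 90.0 2514
remote 0.77 [120. 151.  42.  24.] med [ 359. -491.   19.] zmax 25.0 578
remote 0.54 [180. 187.  20.  28.] med [ 495. -276.   65.] zmax 78.0 439
remote 0.24 [297. 206.  30.  26.] med [550.  53.  73.] zmax 112.0 298
1.3
```

```bash
python3 - <<'E'
from h import *
t=np.load('/tmp/top.npz')['p'][140:250,200:350]; s=np.load('/tmp/scene.npz')['p'][130:270,150:350]
a=cv2.resize(t,(545,400),interpolation=3)
save('crop_t',cv2.resize(t,(780,572),interpolation=cv2.INTER_CUBIC)); save('crop_s',cv2.resize(s,(800,560),interpolation=cv2.INTER_CUBIC))
E
```

```text
(no output)
```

View pics/crop_t.png

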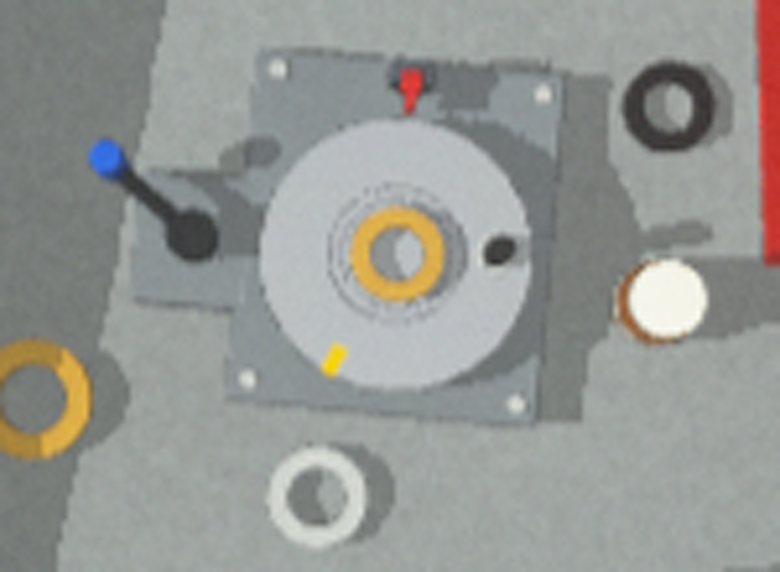

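View pics/crop_s.png

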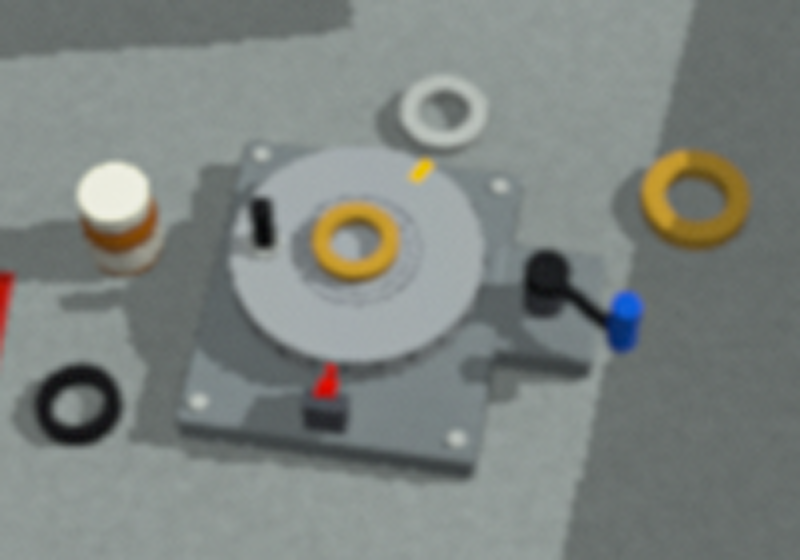

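The top crop shows the wheel centre at about (397,253), the mark at (335,360), the post at (500,250), the pointer tip at (410,112), the blue knob at (107,158) and the pivot at (190,235). The sample is the smaller brass ring on the wheel. The scene crop agrees with this. I'll turn these into positions.

```bash
python3 - <<'E'
from h import *
def blob(n,f,box,z):
    p=np.load(f'/tmp/{n}.npz')['p']; hsv=cv2.cvtColor(p,cv2.COLOR_RGB2HSV).astype(int)
    v,u=np.nonzero(f(hsv)); k=(u>box[0])&(u<box[1])&(v>box[2])&(v<box[3]); u,v=u[k],v[k]
    return world(n,u.mean(),v.mean(),z=z).round(1)[:2],len(u)
for n,b in(('top',(200,350,140,250)),('scene',(150,350,130,270))):
    d=np.load(f'/tmp/{n}.npz')['d']; v,u=np.mgrid[0:384,0:512]
    w=world(n,u,v,d); k=(abs(w[...,2]-62)<6)&(u>b[0])&(u<b[1])&(v>b[2])&(v<b[3])&(abs(w[...,0]-512)<110)&(abs(w[...,1]+104)<100)
    (c,rad)=cv2.minEnclosingCircle(w[k][:,:2].astype(np.float32)); print(n,'wheel',np.round(c,1),round(rad,1),np.median(w[k][:,2]))
    print(' box', np.percentile(w[k],[.3,99.7],axis=0).round(1)[:,:2].tolist())
    print(' yellow',blob(n,lambda h:(abs(h[...,0]-27)<4)&(h[...,1]>180)&(h[...,2]>200),b,64))
    print(' red',blob(n,lambda h:((h[...,0]<6)|(h[...,0]>174))&(h[...,1]>170),(b[0]+40,b[1]-55,b[2],b[3]),68))
    print(' blue',blob(n,lambda h:(abs(h[...,0]-110)<12)&(h[...,1]>150),b,105))
    for nm,zl in(('post',95),('blue/knob',100)):
        k2=(w[...,2]>zl)&(u>b[0])&(u<b[1])&(v>b[2])&(v<b[3])&((w[...,1]<0)==(nm=='post'))&(w[...,2]<120)
        print(' ',nm,np.median(w[k2],0).round(1) if k2.any() else None,k2.sum())
    k3=(abs(w[...,2]-77)<6)&(np.hypot(w[...,0]-510,w[...,1]+106)<42); print(' ring',w[k3].mean(0).round(1),k3.sum())
# post top by hand-picked pixels
print('post px',world('top',200+497/5.2,140+246/5.2,z=100).round(1),world('scene',150+262/4,130+205/4,z=112).round(1))
print('pivot px',world('top',200+193/5.2,140+235/5.2,z=73).round(1),world('scene',150+547/4,130+270/4,z=73).round(1))
print('tip px',world('top',200+411/5.2,140+114/5.2,z=68).round(1),world('scene',150+330/4,130+366/4,z=68).round(1))
s=r.sense(); from scipy.spatial.transform import Rotation as R
print(s['tcp_rot'],R.from_quat(s['tcp_rot']).as_matrix().round(3).tolist()); print(optics.camera_info('wrist')); print(s['q'])
E
```

```text
top wheel [ 522.8 -107.6] 98.2 62.98023127371073
 box [[425.7, -192.8], [600.9, -18.9]]
 yellow (array([443.9, -65.2]), 9)
 red (array([ 623.1, -118.4]), 17)
 blue (array([573.4,  78.8]), 33)
  post [ 512.  -171.5  111.5] 23
  blue/knob [576.2  79.1 108.4] 34
 ring [ 512.6 -106.6   77.1] 164
scene wheel [ 520.6 -108.5] 99.4 62.65436156452586
 box [[426.8, -191.4], [602.5, -17.6]]
 yellow (array([442.8, -63.6]), 9)
 red (array([ 622.7, -117.3]), 27)
 blue (array([584.2,  78.8]), 95)
  post [ 515.1 -169.1  109.2] 46
  blue/knob [576.   82.1 108.1] 53
 ring [ 514.3 -105.5   76.8] 229
post px [ 512.4 -171.2  100. ] [ 511.6 -168.   112. ]
pivot px [525.   24.5  73. ] [529.7  29.5  73. ]
tip px [ 603.1 -119.4   68. ] [ 610.2 -115.4   68. ]
[9.79588483e-01 2.01013441e-01 6.40508940e-06 2.54020889e-05] [[0.919, 0.394, 0.0], [0.394, -0.919, -0.0], [0.0, 0.0, -1.0]]
{'fx': 297.69932099401046, 'fy': 297.69932099401046, 'cx': 258.66434373646376, 'cy': 197.72058595280816, 'mount': array([[ 2.65838317e-04, -9.70073387e-01, -2.42811766e-01,
         6.80082330e+01],
       [ 9.99999882e-01,  3.56857881e-04, -3.30873784e-04,
         1.40588926e-01],
       [ 4.07621145e-04, -2.42811649e-01,  9.70073367e-01,
        -1.49269171e+02],
       [ 0.00000000e+00,  0.00000000e+00,  0.00000000e+00,
         1.00000000e+00]])}
[-1.36878475e+00  2.58572800e-01  1.53499681e+00  1.31547453e-05
  1.34797224e+00 -2.02776073e-01]
```

{"fn": "servo_tool", "kwargs": {"series": [[5.4,-2.6,0.5,0,0,-0.15],[10.8,-5.1,0.9,0,0,-0.31],[16.2,-7.7,1.4,0,0,-0.46],[21.6,-10.3,1.9,0,0,-0.62],[27,-12.8,2.4,0,0,-0.77]], "jaw": 5.0, "grip_force": 10}}

```text
time_s: 1.92
position: [415.5, -280.1, 211.8]
tcp_rot: [0.831, 0.556, 0.0, 0.0]
force: [0.8, -1.1, -0.1]
gripper_width: 51.0
```

```bash
cat >> h.py <<'E'
from scipy.spatial.transform import Rotation as R
def go(x,y,z,ang):
    """print tool-frame delta to world x,y,z and tool-x angle (deg)"""
    s=r.sense(); M=R.from_quat(s['tcp_rot']).as_matrix()
    G=R.from_quat(s['tcp_rot']); a=np.radians(ang)
    T=np.array([[np.cos(a),np.sin(a),0],[np.sin(a),-np.cos(a),0],[0,0,-1]]).T
    d=M.T@(np.array([x,y,z])-s['position'])/10; rv=(G.inv()*R.from_matrix(T)).as_rotvec()
    print('t',s['time_s'],'pos',s['position'].round(1) if hasattr(s['position'],'round') else s['position'],'xang',np.degrees(np.arctan2(M[1,0],M[0,0])).round(1),'F',np.round(s['force'],1),'w',s['gripper_width'],'q6',round(s['q'][5],2))
    print('delta',d.round(2),rv.round(3))
E
python3 -c "
from h import *
go(512.5,-170,190,89)"
```

```text
t 1.925 pos [ 415.5 -280.1  211.8] xang 67.6 F [ 0.8 -1.1 -0.1] w 51.017221009805326 q6 -0.42
delta [13.88  4.77  2.18] [ 0.001  0.    -0.374]
```

{"fn": "servo_tool", "kwargs": {"series": [[5,1.7,0.8,0,0,-0.13],[10,3.4,1.6,0,0,-0.26],[13.9,4.8,2.2,0,0,-0.37],[13.9,4.8,2.2,0,0,-0.37],[13.9,4.8,2.2,0,0,-0.37]]}}

```text
time_s: 2.55
position: [512.1, -172.1, 189.7]
tcp_rot: [0.716, 0.698, -0.0, 0.0]
force: [-1.1, -0.1, 0.3]
gripper_width: 50.2
```

```bash
cat >> h.py <<'E'
def wworld(u,v,d):
    c=optics.camera_info('wrist'); s=r.sense(); P=np.eye(4); P[:3,:3]=R.from_quat(s['tcp_rot']).as_matrix(); P[:3,3]=s['position']
    T=P@c['mount']; return np.stack([(u-c['cx'])/c['fx']*d,(v-c['cy'])/c['fy']*d,d],-1)@T[:3,:3].T+T[:3,3]
E
python3 - <<'E'
from h import *
go(512.5,-170,97,89)
p,d=grab('wrist'); save('w1',p)
v,u=np.mgrid[0:384,0:512]; w=wworld(u,v,d)
k=(d>0)&(abs(w[...,2]-114)<5)&(np.hypot(w[...,0]-512,w[...,1]+170)<25); print('post',w[k].mean(0).round(1),k.sum(), cv2.minEnclosingCircle(w[k][:,:2].astype(np.float32)))
k=(d>0)&(abs(w[...,2]-78)<4)&(np.hypot(w[...,0]-513,w[...,1]+106)<45); print('ring',w[k].mean(0).round(1),k.sum(), cv2.minEnclosingCircle(w[k][:,:2].astype(np.float32)))
E
```

```text
t 2.55 pos [ 512.1 -172.1  189.7] xang 88.5 F [-1.1 -0.1  0.3] w 50.15979935595446 q6 -0.5
delta [0.21 0.04 9.27] [-0.     0.    -0.009]
post [ 510.9 -170.   114. ] 387 ((510.7022705078125, -170.56033325195312), 8.905515670776367)
ring [ 511.3 -105.7   78.1] 2776 ((511.1873474121094, -106.55915832519531), 30.839052200317383)
```

View pics/w1.png

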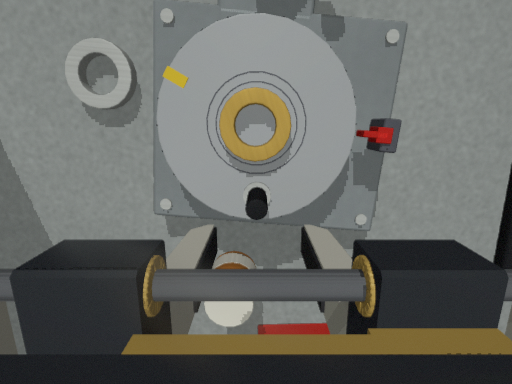

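The wrist view shows the post (257,205) centred between the fingers, the mark at (175,77), the pointer tip at (358,133) and the ring well centred. I'll descend and grip.

{"fn": "servo_tool", "kwargs": {"series": [[0.1,-0.1,4,0,0,0],[0.1,-0.1,7.5,0,0,0],[0.1,-0.1,9.6,0,0,0],[0.1,-0.1,9.6,0,0,0],[0.1,-0.1,9.6,0,0,0]]}}

```text
time_s: 3.22
position: [511.6, -172.0, 94.7]
tcp_rot: [0.717, 0.697, 0.0, 0.001]
force: [0.2, 0.1, 1.8]
gripper_width: 50.2
```

{"fn": "servo_tool", "kwargs": {"series": [[0,0,0,0,0,0],[0,0,0,0,0,0],[0,0,0,0,0,0],[0,0,0,0,0,0]], "jaw": 1.4, "grip_force": 8}}

```text
time_s: 3.72
position: [511.1, -170.8, 93.9]
tcp_rot: [0.716, 0.698, -0.0, -0.0]
force: [-2.5, -0.4, 3.0]
gripper_width: 18.2
```

```bash
python3 - <<'E'
from h import *
C=np.array([511.8,-106.]); 
# refine wheel centre/angles from stored wrist pic at its pose
f=np.load('/tmp/wrist.npz'); p,d=f['p'],f['d']; c=optics.camera_info('wrist')
P=np.eye(4);P[:3,:3]=R.from_quat([.716,.698,0,0]).as_matrix();P[:3,3]=[512.1,-172.1,189.7]; T=P@c['mount']
v,u=np.mgrid[0:384,0:512]; w=np.stack([(u-c['cx'])/c['fx']*d,(v-c['cy'])/c['fy']*d,d],-1)@T[:3,:3].T+T[:3,3]
k=(d>0)&(abs(w[...,2]-64)<3)&(np.hypot(w[...,0]-512,w[...,1]+106)<96); print('wheel',cv2.minEnclosingCircle(w[k][:,:2].astype(np.float32)))
h=cv2.cvtColor(p,cv2.COLOR_RGB2HSV).astype(int)
y=(abs(h[...,0]-26)<4)&(h[...,1]>200)&(v<110)&(u<200)&k; print('mark',w[y].mean(0).round(1),y.sum())
r1=((h[...,0]<6)|(h[...,0]>174))&(h[...,1]>170)&(v<180)&(u>340); print('red',w[r1&(w[...,2]>60)].mean(0).round(1)); vv,uu=np.nonzero(r1); i=uu.argmin(); print('tip',uu[i],vv[i],w[vv[i],uu[i]].round(1))
go(511,-171,92,88.5)
E
```

```text
wheel ((514.8662109375, -106.13150787353516), 93.0966567993164)
mark [nan nan nan] 0
red [ 620.9 -117.2   69.4]
tip 357 131 [ 607.1 -114.2   52.2]
t 3.725 pos [ 511.1 -170.8   93.9] xang 88.5 F [-2.5 -0.4  3. ] w 18.165587715145257 q6 -0.5
delta [-0.02 -0.01  0.19] [-0.     0.     0.001]<stdin>:9: RuntimeWarning: Mean of empty slice.
  ret = um.true_divide(
```

{"fn": "servo_tool", "kwargs": {"series": [[0.05,-0.79,0,0,0,0.122],[0.19,-1.57,0,0,0,0.244],[0.43,-2.33,0,0,0,0.367],[0.76,-3.05,0,0,0,0.489],[1.18,-3.73,0,0,0,0.611]]}}

```text
time_s: 4.35
position: [474.6, -159.2, 93.9]
tcp_rot: [0.894, 0.448, -0.0, 0.001]
force: [-1.0, -3.8, -1.2]
gripper_width: 17.7
```

{"fn": "servo_tool", "kwargs": {"series": [[0.05,-0.79,0,0,0,0.122],[0.19,-1.57,0,0,0,0.244],[0.43,-2.33,0,0,0,0.367],[0.76,-3.05,0,0,0,0.489],[1.18,-3.73,0,0,0,0.611]]}}

```text
time_s: 4.97
position: [450.6, -127.6, 93.9]
tcp_rot: [0.987, 0.159, -0.001, 0.001]
force: [-4.5, -5.4, 1.8]
gripper_width: 17.9
```

```bash
cat >> h.py <<'E'
def arc():
    s=r.sense(); p=np.array(s['position'][:2])-[512,-106]; print('radius',np.hypot(*p).round(1),'ang',np.degrees(np.arctan2(p[1],p[0])).round(1)); go(*s['position'],0)
E
python3 -c "
from h import *
arc()"
```

```text
radius 65.1 ang -160.6
t 4.975 pos [ 450.6 -127.6   93.9] xang 18.3 F [-4.5 -5.4  1.8] w 17.927190903074372 q6 0.74
delta [0. 0. 0.] [0.002 0.002 0.319]
```

{"fn": "servo_tool", "kwargs": {"series": [[0.05,-0.79,0,0,0,0.122],[0.19,-1.57,0,0,0,0.244],[0.43,-2.33,0,0,0,0.367],[0.76,-3.05,0,0,0,0.489],[1.18,-3.73,0,0,0,0.611]]}}

```text
time_s: 5.6
position: [449.6, -87.5, 93.8]
tcp_rot: [0.989, -0.145, -0.001, 0.001]
force: [-4.6, -3.4, 2.8]
gripper_width: 18.1
```

{"fn": "servo_tool", "kwargs": {"series": [[0.05,-0.79,0,0,0,0.122],[0.19,-1.57,0,0,0,0.244],[0.43,-2.33,0,0,0,0.367],[0.76,-3.05,0,0,0,0.489],[1.18,-3.73,0,0,0,0.611]]}}

```text
time_s: 6.22
position: [471.9, -54.8, 93.8]
tcp_rot: [0.9, -0.436, -0.001, 0.001]
force: [-3.2, -2.5, 3.1]
gripper_width: 17.8
```

```bash
python3 -c "
from h import *
arc()
p,d=grab('wrist'); save('w2',p); grab('scene')
p=np.load('/tmp/scene.npz')['p'][150:250,190:290]; save('s2',cv2.resize(p,(600,600),interpolation=2))"
```

```text
radius 65.0 ang 128.1
t 6.225 pos [471.9 -54.8  93.8] xang -51.7 F [-3.2 -2.5  3.1] w 17.803500958863765 q6 2.12
delta [0. 0. 0.] [ 0.001  0.001 -0.903]
```

View pics/w2.png

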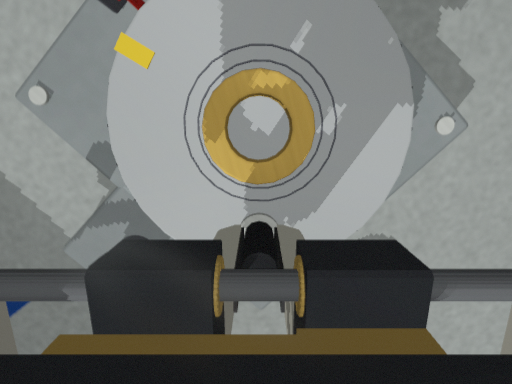

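The wrist view shows the mark at (134,50) nearing the pointer (red at 135,3), with the ring centred. About 13–14° remain.

{"fn": "servo_tool", "kwargs": {"series": [[0.02,-0.45,0,0,0,0.07],[0.06,-0.9,0,0,0,0.14],[0.12,-1.24,0,0,0,0.192],[0.16,-1.45,0,0,0,0.227],[0.16,-1.45,0,0,0,0.227]]}}

```text
time_s: 6.95
position: [485.0, -47.2, 93.8]
tcp_rot: [0.846, -0.533, 0.0, -0.0]
force: [-1.1, 0.1, 2.8]
gripper_width: 18.0
```

```bash
python3 - <<'E'
from h import *
arc()
p,d=grab('wrist')
v,u=np.mgrid[0:384,0:512]; w=wworld(u,v,d)
h=cv2.cvtColor(p,cv2.COLOR_RGB2HSV).astype(int)
y=(abs(h[...,0]-26)<4)&(h[...,1]>190)&(np.hypot(u-258,v-125)>75)&(v<200); m=w[y].mean(0)
k=(d>0)&(abs(w[...,2]-78)<4)&(np.hypot(w[...,0]-512,w[...,1]+106)<45); print('ring',cv2.minEnclosingCircle(w[k][:,:2].astype(np.float32)))
r1=((h[...,0]<6)|(h[...,0]>174))&(h[...,1]>150)&(v<200)&(w[...,2]>40)
a=lambda q:np.degrees(np.arctan2(q[1]+106,q[0]-512)).round(2)
print('mark',m.round(1),a(m),y.sum()); 
if r1.any(): q=w[r1].mean(0); print('red',q.round(1),a(q),r1.sum())
save('w3',cv2.resize(p[:200],(768,300)))
p,_=grab('scene'); save('s3',cv2.resize(p[160:240,200:280],(600,600),interpolation=2))
E
```

```text
radius 64.7 ang 114.6
t 6.95 pos [485.  -47.2  93.8] xang -64.4 F [-1.1  0.1  2.8] w 17.951293822079524 q6 2.37
delta [0. 0. 0.] [-0.    -0.    -1.124]
ring ((513.2954711914062, -104.66658782958984), 31.005037307739258)
mark [ 594.2 -114.5   64.7] -5.87 37
red [ 618.9 -116.8   67.6] -5.78 1401
```

View pics/s3.png

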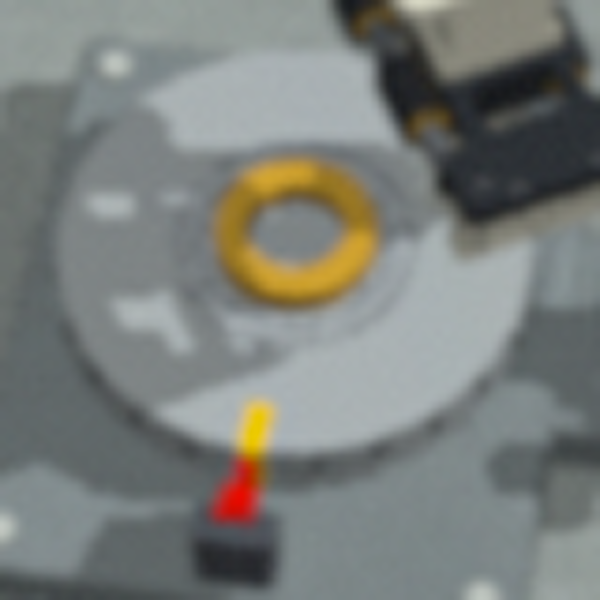

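View pics/w3.png

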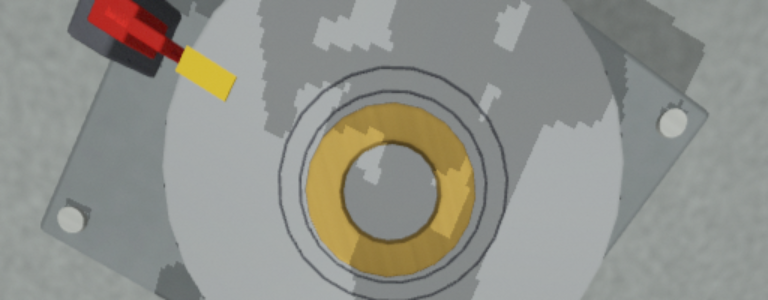

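Both views show the mark meeting the pointer tip (wrist 206,74; scene 257,430) and the ring centred. One finer numeric check before releasing.

```bash
python3 - <<'E'
from h import *
v,u=np.mgrid[0:384,0:512]
for n in('wrist','scene'):
    f=np.load(f'/tmp/{n}.npz'); p,d=f['p'],f['d']; w=wworld(u,v,d) if n=='wrist' else world(n,u,v,d)
    h=cv2.cvtColor(p,cv2.COLOR_RGB2HSV).astype(int)
    rr=np.hypot(w[...,0]-512,w[...,1]+106)
    y=(abs(h[...,0]-27)<7)&(h[...,1]>140)&(rr>62)&(rr<93)&(w[...,2]>58)&(w[...,2]<70)&(w[...,0]>560)
    rd=((h[...,0]<6)|(h[...,0]>174))&(h[...,1]>150)&(rr<135)&(rr>88)&(w[...,2]>40)&(w[...,0]>560)
    k=(d>0)&(abs(w[...,2]-78)<4)&(rr<45); c,_=cv2.minEnclosingCircle(w[k][:,:2].astype(np.float32))
    m=w[y].mean(0); q=w[rd].mean(0)
    for C in((512,-106),c,(513.3,-105.5)):
        a=[np.degrees(np.arctan2(t[1]-C[1],t[0]-C[0])) for t in(m,q)]
        print(n,np.round(C,1),m.round(1),y.sum(),q.round(1),'ang',np.round(a,2),'err mm',round(np.radians(a[0]-a[1])*90,1))
E
```

```text
wrist [ 512 -106] [ 592.4 -113.9   64.9] 698 [ 619.2 -116.9   67. ] ang [-5.64 -5.8 ] err mm 0.3
wrist [ 513.3 -104.7] [ 592.4 -113.9   64.9] 698 [ 619.2 -116.9   67. ] ang [-6.68 -6.58] err mm -0.2
wrist [ 513.3 -105.5] [ 592.4 -113.9   64.9] 698 [ 619.2 -116.9   67. ] ang [-6.09 -6.14] err mm 0.1
scene [ 512 -106] [ 592.4 -114.3   62.9] 19 [ 623.6 -118.    67. ] ang [-5.9  -6.15] err mm 0.4
scene [ 514.6 -103.7] [ 592.4 -114.3   62.9] 19 [ 623.6 -118.    67. ] ang [-7.78 -7.51] err mm -0.4
scene [ 513.3 -105.5] [ 592.4 -114.3   62.9] 19 [ 623.6 -118.    67. ] ang [-6.35 -6.48] err mm 0.2
```

{"fn": "servo_tool", "kwargs": {"series": [[0,0,0,0,0,0],[0,0,0,0,0,0],[0,0,0,0,0,0],[0,0,0,0,0,0]]}}

```text
time_s: 7.55
position: [485.0, -47.2, 93.8]
tcp_rot: [0.846, -0.534, 0.0, 0.0]
force: [-1.8, -0.3, 4.3]
gripper_width: 17.8
```

{"fn": "servo_tool", "kwargs": {"series": [[0,0,0,0,0,0],[0,0,0,0,0,0],[0,0,-0.5,0,0,0],[0,0,-4,0,0,0],[0,0,-8.5,0,0,0]], "jaw": 5.0}}

```text
time_s: 8.18
position: [484.2, -46.8, 178.9]
tcp_rot: [0.846, -0.534, -0.001, 0.0]
force: [0.6, 0.0, 0.7]
gripper_width: 49.8
```

```bash
python3 -c "
from h import *
go(576,80,185,46.5)"
```

```text
t 8.175 pos [484.2 -46.8 178.9] xang -64.5 F [0.6 0.  0.7] w 49.82212127366506 q6 2.37
delta [ -7.5  -13.74  -0.62] [-1.000e-03  3.000e-03 -1.938e+00]
```

{"fn": "servo_tool", "kwargs": {"series": [[-1.5,-2.8,-0.6,0,0,-0.18],[-3,-5.5,-0.6,0,0,-0.36],[-4.5,-8.2,-0.6,0,0,-0.54],[-6,-11,-0.6,0,0,-0.72],[-7.5,-13.7,-0.6,0,0,-0.9]]}}

```text
time_s: 8.8
position: [577.0, 80.5, 184.9]
tcp_rot: [0.994, -0.11, 0.0, -0.0]
force: [0.1, -1.3, -0.0]
gripper_width: 50.0
```

{"fn": "servo_tool", "kwargs": {"series": [[0,0,0,0,0,-0.18],[0,0,0,0,0,-0.36],[0,0,0,0,0,-0.54],[0,0,0,0,0,-0.72],[0,0,0,0,0,-0.9]]}}

```text
time_s: 9.43
position: [576.4, 79.6, 184.8]
tcp_rot: [0.943, 0.333, 0.0, -0.0]
force: [-0.3, 0.1, -0.5]
gripper_width: 50.1
```

{"fn": "servo_tool", "kwargs": {"series": [[0,0,0,0,0,-0.138],[0,0,0,0,0,-0.138],[0,0,0,0,0,-0.138]]}}

```text
time_s: 9.8
position: [576.4, 79.6, 184.7]
tcp_rot: [0.919, 0.394, 0.0, -0.0]
force: [-0.0, 0.4, -0.1]
gripper_width: 50.0
```

```bash
python3 - <<'E'
from h import *
go(576,80,93,46.5)
p,d=grab('wrist'); save('w4',p); v,u=np.mgrid[0:384,0:512]; w=wworld(u,v,d); h=cv2.cvtColor(p,cv2.COLOR_RGB2HSV).astype(int)
b=(abs(h[...,0]-110)<12)&(h[...,1]>150)&(abs(w[...,2]-110)<4)
print(b.sum()); 
if b.any(): print('knob',w[b].mean(0).round(1),cv2.minEnclosingCircle(w[b][:,:2].astype(np.float32)))
p,d=grab('top'); save('t4',cv2.resize(p[140:250,200:350],(780,572),interpolation=2)); w=world('top',u,v,d);h=cv2.cvtColor(p,cv2.COLOR_RGB2HSV).astype(int)
b=(abs(h[...,0]-110)<12)&(h[...,1]>150)&(abs(w[...,2]-110)<6); print('top knob',b.sum(),w[b].mean(0) if b.any() else '')
E
```

```text
t 9.8 pos [576.4  79.6 184.7] xang 46.4 F [-0.   0.4 -0.1] w 50.02822815958895 q6 0.71
delta [-0.   -0.06  9.17] [ 0.    -0.    -0.002]
542
knob [575.   81.1 109.8] ((574.6006469726562, 80.88682556152344), 10.598477363586426)
top knob 0
```

View pics/w4.png

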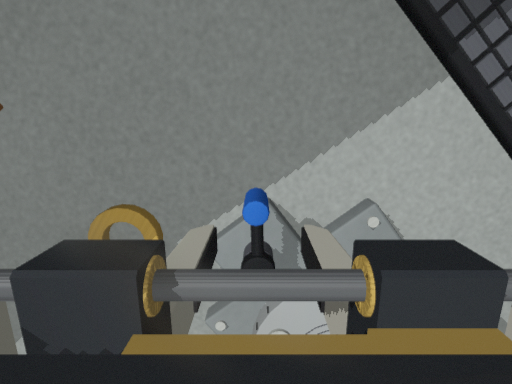

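The knob (257,205) sits between the fingers, 2 mm off along the jaw axis. Descend and grip.

{"fn": "servo_tool", "kwargs": {"series": [[0,-0.2,4,0,0,0],[0,-0.2,7.5,0,0,0],[0,-0.2,9.2,0,0,0],[0,-0.2,9.2,0,0,0]]}}

```text
time_s: 10.4
position: [574.4, 81.0, 91.7]
tcp_rot: [0.919, 0.395, -0.001, -0.001]
force: [-0.2, -0.4, 0.4]
gripper_width: 49.8
```

{"fn": "servo_tool", "kwargs": {"series": [[0,0,0,0,0,0],[0,0,0,0,0,0],[0,0,0,0,0,0],[0,0,0,0,0,0]], "jaw": 1.8, "grip_force": 8}}

```text
time_s: 10.9
position: [575.4, 81.1, 93.5]
tcp_rot: [0.919, 0.395, 0.001, 0.0]
force: [0.2, 1.5, 3.4]
gripper_width: 21.7
```

{"fn": "servo_tool", "kwargs": {"series": [[-0.05,-0.85,0,0,0,-0.122],[-0.21,-1.69,0,0,0,-0.244],[-0.46,-2.51,0,0,0,-0.367],[-0.82,-3.29,0,0,0,-0.489],[-1.27,-4.02,0,0,0,-0.611]]}}

```text
time_s: 11.52
position: [537.5, 99.5, 93.4]
tcp_rot: [0.756, 0.654, 0.001, 0.001]
force: [-0.5, -0.1, 3.6]
gripper_width: 21.9
```

{"fn": "servo_tool", "kwargs": {"series": [[-0.05,-0.85,0,0,0,-0.122],[-0.21,-1.69,0,0,0,-0.244],[-0.46,-2.51,0,0,0,-0.367],[-0.82,-3.29,0,0,0,-0.489],[-1.27,-4.02,0,0,0,-0.611]]}}

```text
time_s: 12.15
position: [495.5, 93.5, 93.4]
tcp_rot: [0.524, 0.851, 0.001, 0.0]
force: [-1.6, 3.0, 4.8]
gripper_width: 21.5
```

{"fn": "servo_tool", "kwargs": {"series": [[-0.01,-0.43,0,0,0,-0.061],[-0.05,-0.85,0,0,0,-0.122],[-0.1,-1.16,0,0,0,-0.166],[-0.1,-1.16,0,0,0,-0.166]]}}

```text
time_s: 12.65
position: [485.1, 87.4, 93.4]
tcp_rot: [0.454, 0.891, 0.001, -0.0]
force: [-3.7, 3.2, 5.6]
gripper_width: 22.2
```

```bash
python3 - <<'E'
from h import *
s=r.sense(); p=np.array(s['position'][:2])-[526.8,28.5]; print(np.hypot(*p),np.degrees(np.arctan2(p[1],p[0]))); go(*s['position'],0)
E
```

```text
72.20772375165664 125.31662230920703
t 12.65 pos [485.1  87.4  93.4] xang 126.1 F [-3.7  3.2  5.6] w 22.165391858310976 q6 -0.68
delta [0. 0. 0.] [-1.0e-03 -1.0e-03  2.2e+00]
```

{"fn": "servo_tool", "kwargs": {"series": [[0,-0.15,0,0,0,-0.02],[0,-0.3,0,0,0,-0.04],[0,-0.3,0,0,0,-0.04]]}}

```text
time_s: 13.02
position: [482.9, 85.8, 93.4]
tcp_rot: [0.436, 0.9, 0.001, -0.0]
force: [-3.0, 3.0, 5.3]
gripper_width: 21.7
```

{"fn": "servo_tool", "kwargs": {"series": [[0,0,0,0,0,0],[0,0,0,0,0,0],[0,0,-0.5,0,0,0],[0,0,-4,0,0,0],[0,0,-8.5,0,0,0]], "jaw": 5.0}}

```text
time_s: 13.65
position: [482.3, 84.8, 177.9]
tcp_rot: [0.436, 0.9, -0.001, -0.001]
force: [1.3, -0.2, -0.2]
gripper_width: 49.9
```

{"fn": "servo_tool", "kwargs": {"series": [[3,0,-3,0,0,0],[8,0,-6,0,0,0],[12,0,-8,0,0,0],[12,0,-8,0,0,0]]}}

```text
time_s: 14.15
position: [408.1, 180.7, 259.8]
tcp_rot: [0.434, 0.901, 0.001, 0.002]
force: [0.1, 0.3, 0.2]
gripper_width: 50.0
```

```bash
python3 - <<'E'
from h import *
go(480,80,180,126)
v,u=np.mgrid[0:384,0:512]
for n in('top','scene'):
    p,d=grab(n); w=world(n,u,v,d); h=cv2.cvtColor(p,cv2.COLOR_RGB2HSV).astype(int); rr=np.hypot(w[...,0]-512.5,w[...,1]+105.8)
    b=(abs(h[...,0]-110)<12)&(h[...,1]>150)&(abs(w[...,2]-108)<6)
    if b.any(): k=w[b].mean(0); print(n,'knob',k.round(1),'clamp',round(np.arctan2(k[1]-28.5,k[0]-526.8)+np.radians(6-44.2),2))
    y=(abs(h[...,0]-27)<7)&(h[...,1]>140)&(rr>62)&(rr<93)&(w[...,2]>58)&(w[...,2]<70)&(w[...,0]>560)
    rd=((h[...,0]<6)|(h[...,0]>174))&(h[...,1]>150)&(rr<135)&(rr>88)&(w[...,2]>40)&(w[...,0]>560)
    a=[np.degrees(np.arctan2(t[1]+105.8,t[0]-512.5)) for t in(w[y].mean(0),w[rd].mean(0))]; print('mark/red',np.round(a,2))
    k=(abs(w[...,2]-77)<6)&(rr<42); print('ring',w[k].mean(0).round(1))
    if n=='top': save('t5',cv2.resize(p[140:250,200:350],(780,572),interpolation=2))
E
```

```text
t 14.15 pos [408.1 180.7 259.8] xang 128.5 F [0.1 0.3 0.2] w 50.011076702035155 q6 -0.51
delta [-12.34  -0.68   7.99] [0.004 0.002 0.044]
top knob [485.   83.1 108.2] clamp 1.56
mark/red [-6.64 -6.45]
ring [ 515.  -105.7   76.7]
scene knob [488.4  83.6 108. ] clamp 1.51
mark/red [-5.86 -6.18]
ring [ 515.1 -103.3   76.2]
```

View pics/t5.png

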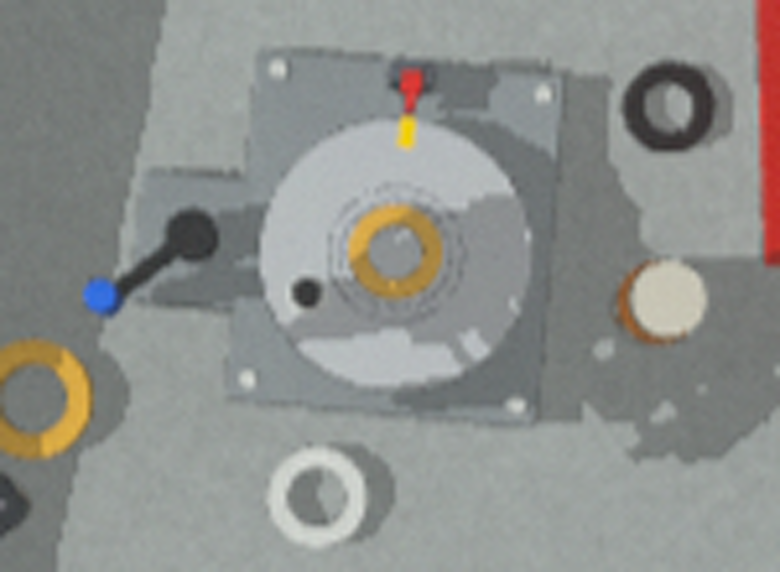

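The top view shows the mark (406,131) at the pointer tip (410,110), the ring centred (396,251), the lever swung over with its knob at (101,295), and the neighbouring objects in place.

```bash
python3 -c "
from h import *
print(r.finish_job(), r.sense()['time_s'])"
```

```text
the job is handed in; nothing more can be done
the job is handed in; nothing more can be done
```

I turned the wheel about 155° clockwise by its post until the yellow mark stood at the red pointer. I then swung the clamp lever over by its knob, let go, moved the arm clear and handed the job in at about 14 s. The hand-in reports no verdict.

What the last checks showed:
- **Mark:** within about 0.5 mm of the pointer along the rim, and the top and scene cameras agree (limit 6 mm).
- **Clamp:** 1.56 rad by the top camera and 1.51 by the scene camera. Both are above 1.4, and the 0.05 rad gap is about the calibration error.
- **Brass ring:** about 2.5–3.5 mm from the wheel's centre (limit 15 mm), also about the calibration error.
- **Other objects:** the jar and spare ring look unmoved in the last top view. The mouse, hand control and case were outside that picture; the arm was not worked near them, but I did not check them.

The readings at the end of each move were about 7 N or less, and the tool read no contact at the end.

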